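# Check the gap of a denture-flask press with a go / no-go feeler gauge

## Task

Check the gap between the bed and the upper block of the flask press with the double-ended feeler gauge: first push the thick blade straight at the gap from the open end of the bed until it is stopped at the mouth, to show that it will not go in. Then lay the gauge down on the worktop, let go, take it again the other way round and slide the thin blade straight into the middle of the gap, fully home so that the handle meets the block. Leave it there lying on the bed, and do not disturb the things around.

Things in the scene. Friction and masses are not known exactly. Their poses are not given: they have to be found in the camera images.
- gauge: Loose double-ended feeler gauge, 190 mm long, 120 g, lying flat. Origin: centre of its underside (centre of mass within 10 mm); +x along it to the thick blade, z up. Grey ribbed handle 80 long, 20 wide, 26 high in the middle; at +x a square-ended steel blade 55 long, 18 wide, 10 thick; at -x one 55 long, 18 wide, 4 thick, last 8 mm narrowed to 12 wide. All undersides flush.
- thick_tip (a point): Middle of the end of the thick blade, on its underside: 95 mm from the gauge's origin along +x.
- thin_tip (a point): Middle of the end of the thin blade, on its underside: 95 mm from the gauge's origin along -x.
- press: Flask press, fixed. Dark steel bed 210 long (x +-105), 120 wide, top 10 above the worktop. Over its far half (x 0 to 96, 116 wide) an aluminium block, top about 70 high. The gap between them, 6.5 high and 96 deep, takes the 4 mm blade, not the 10 mm one; pillars 16 thick stand in it at x 48, y +-45. Origin: on the worktop below the middle of the gap's mouth; +x points into the gap, z up.
- upper_block: The upper block of the press, fixed to it; origin at the middle of the lower front edge of its front face, 16.5 mm above the worktop; axes as the press.
- gap_mouth (a point): Middle of the mouth of the gap, on the bed's top surface (10 mm above the worktop). A gauge sliding on the bed has its underside at this height.
- needle_box: Bystander: upright card carton 45 x 95 x 52 mm, origin under its centre.
- powder_jar: Bystander: white jar 41 mm across, 66 high, origin under its centre.
- dropper_bottle: Bystander: brown dropper bottle 34 mm across, 109 high, origin under its centre.
- small_jar: Bystander: small jar with white lid, 31 mm across, 32 high, origin under its centre.
- syringe: Bystander: blue syringe 117 mm long, 14 thick, lying near the front edge; origin under its centre, its length along y.

How it is judged:
By the outcome, as a careful person would: the job done as asked, in the order asked, and still so for the second after the job is handed in, with the robot touching nothing.
It also fails if it takes over 72 s, if anything falls off the work surface, if the arm or the gripper's body presses on something with over 40 N, if the wrist force passes 120 N, or if a joint passes its speed limit or range.

## Robot

A 6-joint arm with a two-finger parallel gripper is mounted at the origin on a cart in front of the work surface, level with it; the furniture and walls round the work are solid. World frame = base frame: x ahead of the robot, y to its left, z up, the work surface at z = 0. Lengths are in m, angles in rad, forces in N, time in s.
With the tool pointing down it reaches from about 0.25 to 0.775 m from the base axis. Payload 4 kg.
Tool frame: the origin (TCP) lies midway between the tips of the shut fingers; the grasp point (between the pads) lies 19 mm behind it (robot.grasp_offset is the distance from the TCP to the grasp point, in m); z points along the fingers, y is the direction in which the jaws open and shut (so a half turn about z gives the same grasp; the last joint's range is limited). The gripper opens to 94 mm and grips with 3 to 60 N. Pads are 16 mm wide; open, the fingers measure 119 mm over their backs; the gripper's body (75 mm by 177 mm) begins 78 mm behind the grasp point.
Start: joints at [1.068, 0.087, 1.371, -0, 1.684, -0.103], TCP at [0.214, 0.507, 0.206] pointing down, gripper open.
Joint ranges: [-3.1, 3.1], [-0.76, 2.03], [0.27, 2.55], [-1.08, 4.22], [0.17, 2.65], [-2.57, 2.57]. Speed limits (rad/s): [2.79, 2.79, 3.14, 3.14, 3.14, 3.14].

## Interface

Orientations are given as [roll, pitch, yaw] about the fixed x, y, z axes, in that order (R = Rz(yaw) Ry(pitch) Rx(roll)).
In Python, from bench import status, viewer, order, robot gives the robot as it stands. The module is installed in compiled form; this text tells all that it offers.
- The arm moves only by the tool move_arm, never from a script. Its argument "targets" is a list of rows, each a list of 3 entries, a list of its own where there are three numbers: the shift along the tool's x, y, z in mm, then the turn, a rotation vector about the tool's x, y, z in degrees, then the opening, from -1 (shut) to 1 (fully open). A call has 1 to 20 rows; each row is the pose to reach, as a shift and turn from the pose commanded when the call began, along the tool's axes at that moment; what a row does not reach only later rows make up. A row lasts 1/8 s, in which the tool goes at most 62.5 mm and 10.7 degrees, less where a joint would pass 70% of its speed; a pose out of reach is approached as far as the arm can. A call with a gripper value outside its range is refused whole. The fingers move at their own pace and stop on an object; the grip force is fixed at half the most. Time passes only in rows, so rows that repeat a pose let the fingers close. It gives the time, the measured TCP pose, the force and the opening at its end, in the units of the state.
- status.get_obs(): the state, without advancing time (a new reading comes with each control period).
- viewer.snapshot(name): name is "side" or "top" or "wrist"; returns the picture (400x640x3 uint8, red, green, blue); there is no depth.
- viewer.camera_model(name): a dict with "K" (3x3 intrinsics, pixels), "xyz" and "attitude" of the camera in the world; the wrist camera has in their place "T_tool_cam" (4x4, takes a point from camera to tool coordinates, whose origin is the TCP and whose axes are the flange's). Camera axes: x right, y up, looking along -z (the intrinsics and any distortion apply to the point x, -y, -z); pixel columns grow to the right and rows downward; lengths in m; the calibration is good to about 2 mm. A picture is of the moment at which its call begins: read the wrist's pose just before it. camera_model takes no time and is no camera call.
- order.close_job(): hands the job in, once; it reports no verdict.
The state is a dict: "time": time; "joint_positions": joint angles; "qvel": joint speeds; "joint_torque": joint torques, N m; "tool_pos": TCP position; "ee_rot": TCP orientation; "wrist_force": force on the tool from outside, world axes, zero at the start; "wrist_torque": the same for the moment, N m; "width": finger opening in m.
Only numpy, scipy, OpenCV 4.12 (cv2) and the standard library are available. Lean on these libraries where they do the work, as an engineer would, in place of code of your own. Each camera call takes 0.05 s, during which the arm holds its last target. There are 200 camera calls.

## Working session

There is one attempt and no reset: what is moved stays moved. The work goes in short steps, Python scripts to look and compute and a tool call to move; the robot and the scene stay as the last step left them, time stands still between calls to the robot, and variables do not carry over. Pictures are saved under pics/ and viewed, about 8 in all and at most 12, crops included, and the job is handed in when it is done.

Besides the shell and the picture viewer there is one more tool, called after "Request:" as name([rows], argument=value, ...), one row to a line, values as JSON. move_arm: Moves the arm, as the interface text tells. Its arguments: {"type":"object","properties":{"targets":{"type":"array"}},"required":["targets"]}

```bash
mkdir -p pics; cat > h.py <<'E'
import numpy as np, cv2
from scipy.spatial.transform import Rotation as R
from bench import status, viewer, order, robot
def snap(n,f,crop=None,s=1):
    im=viewer.snapshot(n)[:,:,::-1]
    cv2.imwrite('pics/raw_'+f,im)
    if crop: x0,y0,x1,y1=crop; im=im[y0:y1,x0:x1]
    if s!=1: im=cv2.resize(im,None,fx=s,fy=s,interpolation=cv2.INTER_CUBIC)
    cv2.imwrite('pics/'+f,im)
E
python3 - <<'E'
from h import *
snap('top','t1.png');snap('side','s1.png')
for n in ('top','side','wrist'): print(n,viewer.camera_model(n))
o=status.get_obs();print(o)
E
```

```text
top {'K': array([[423.65354279,   0.        , 318.93466235],
       [  0.        , 423.65354279, 194.19077867],
       [  0.        ,   0.        ,   1.        ]]), 'xyz': array([0.33699423, 0.09952974, 1.23214704]), 'attitude': array([ 0.1328658 , -0.02874312, -1.54816022])}
side {'K': array([[471.38069539,   0.        , 315.67616082],
       [  0.        , 471.38069539, 199.43777383],
       [  0.        ,   0.        ,   1.        ]]), 'xyz': array([0.20979493, 1.3673992 , 1.06718641]), 'attitude': array([ 0.91803797, -0.01191259, -2.90806235])}
wrist {'K': array([[282.20743269,   0.        , 319.24005306],
       [  0.        , 282.20743269, 198.31590383],
       [  0.        ,   0.        ,   1.        ]]), 'T_tool_cam': array([[ 1.78204120e-04,  9.70393154e-01,  2.41530734e-01,
         6.99675635e-02],
       [ 9.99999932e-01, -9.50699442e-05, -3.55850718e-04,
        -8.36132764e-04],
       [-3.22352787e-04,  2.41530781e-01, -9.70393105e-01,
        -1.80297147e-01],
       [ 0.00000000e+00,  0.00000000e+00,  0.00000000e+00,
         1.00000000e+00]])}
{'time': 0.1, 'joint_positions': array([ 1.06792410e+00,  8.78871795e-02,  1.37207965e+00, -1.21673328e-05,
        1.68361233e+00, -1.03107115e-01]), 'qvel': array([-0.00052218, -0.00114421, -0.00285915,  0.00095681, -0.00034115,
       -0.00137285]), 'joint_torque': array([ 2.75962877e-03, -3.41255665e+01, -3.03301728e+01,  7.21463864e-02,
        3.04428278e-02, -8.66841788e-05]), 'tool_pos': array([0.21383429, 0.50619509, 0.20442981]), 'ee_rot': array([-3.13961546e+00, -1.92430745e-04,  2.74182599e+00]), 'wrist_force': array([-0.29343963, -0.16709027, -0.32046565]), 'wrist_torque': array([-0.01967014,  0.00487435,  0.01119906]), 'width': 0.09369676085386731}
```

View pics/t1.png

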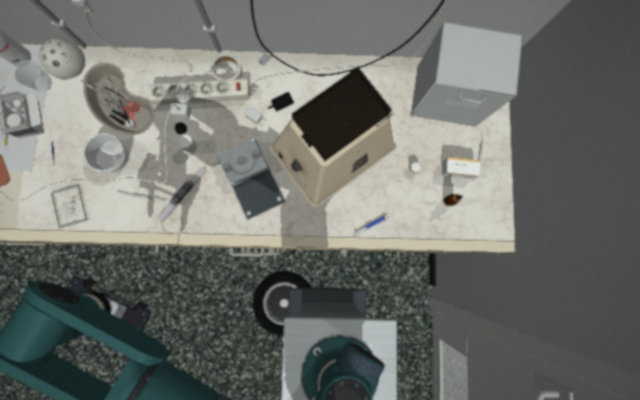

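View pics/s1.png

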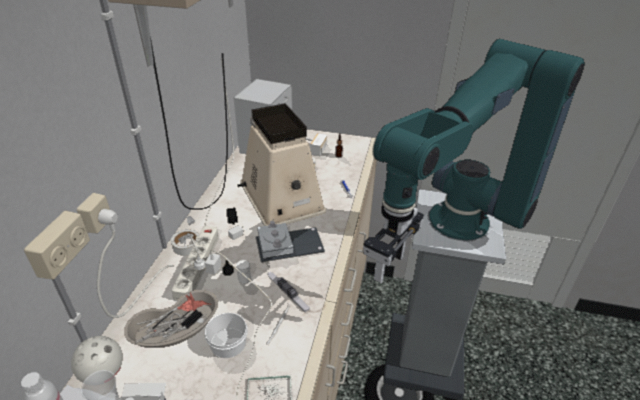

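```bash
python3 - <<'E'
import cv2
im=cv2.imread('pics/raw_t1.png')[130:240,150:300]
cv2.imwrite('pics/t1c.png',cv2.resize(im,None,fx=5,fy=5,interpolation=cv2.INTER_CUBIC))
E
```

```text
(no output)
```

View pics/t1c.png

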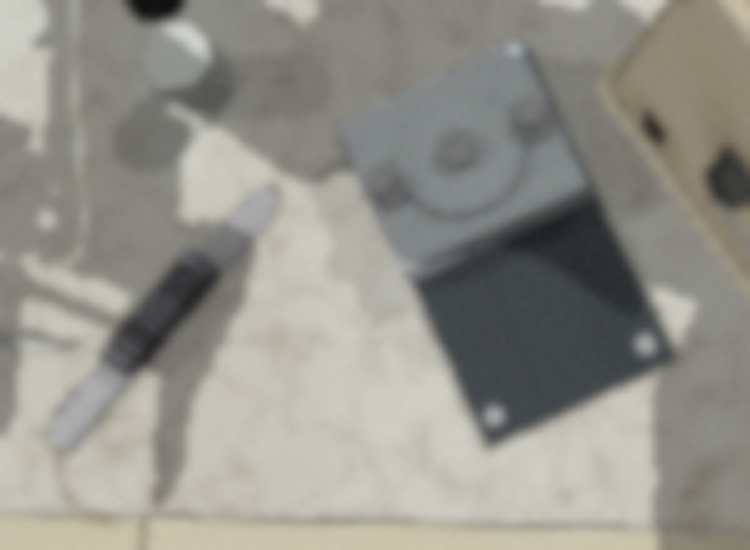

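```bash
cat >> h.py <<'E'
def ray(n,uv,z,T=None):
    m=viewer.camera_model(n); K=m['K']
    if T is None: A=R.from_euler('xyz',m['attitude']).as_matrix(); c=m['xyz']
    else: A=T[:3,:3]; c=T[:3,3]
    d=A@np.array([(uv[0]-K[0,2])/K[0,0],-(uv[1]-K[1,2])/K[1,1],-1])
    return c+d*(z-c[2])/d[2]
def wristT():
    o=status.get_obs(); T=np.eye(4); T[:3,:3]=R.from_euler('xyz',o['ee_rot']).as_matrix(); T[:3,3]=o['tool_pos']
    return T@np.array(viewer.camera_model('wrist')['T_tool_cam'])
E
python3 - <<'E'
from h import *
for n,u,v,z in [('bedL',488,445,.01),('bedR',672,355,.01),('blkFL',415,275,.07),('blkFR',590,195,.07),('blkBR',518,40,.07),('blkBL',342,130,.07),('thin',275,190,.004),('thick',60,440,.01),('h1',198,260,.026),('h2',122,360,.026)]:
    print(n,ray('top',(u/5+149.6,v/5+129.6),z).round(4))
E
```

```text
bedL [0.4249 0.2728 0.01  ]
bedR [0.4797 0.169  0.01  ]
blkFL [0.5135 0.3086 0.07  ]
blkFR [0.5611 0.2141 0.07  ]
blkBR [0.6484 0.2577 0.07  ]
blkBL [0.594  0.3531 0.07  ]
thin [0.5716 0.4045 0.004 ]
thick [0.4217 0.5165 0.01  ]
h1 [0.5255 0.4403 0.026 ]
h2 [0.4669 0.4795 0.026 ]
```

```bash
cat >> h.py <<'E'
def go(p,yaw,o=None):
    o=o or status.get_obs(); A=R.from_euler('xyz',o['ee_rot'])
    B=R.from_euler('xyz',[np.pi,0,np.radians(yaw)])
    s=A.inv().apply(np.array(p)-o['tool_pos'])*1000; t=np.degrees((A.inv()*B).as_rotvec())
    print('t',round(o['time'],2),'at',o['tool_pos'].round(4),'rpy',np.degrees(o['ee_rot']).round(1),'w',round(o['width'],4),'F',o['wrist_force'].round(1)); print('shift',s.round(1),'turn',t.round(2))
E
python3 - <<'E'
from h import *
go([.497,.46,.22],143.2)
for z in (0,.1,.2): print(z,[ray('top',p,z).round(3) for p in ((318,204),(272,148),(323,158),(293,117))])
m=np.array([.54,.266]);e=np.array([.885,.466]);l=np.array([-.466,.885])
for p in ((318,204),(272,148)):
  for z in (0,.1): d=ray('top',p,z)[:2]-m; print(z,d@e,d@l)
E
```

```text
t 0.1 at [0.2138 0.5062 0.2044] rpy [-179.9   -0.   157.1] w 0.0937 F [-0.3 -0.2 -0.3]
shift [-278.8   67.6  -15.8] turn [-0.11  0.   13.9 ]
0 [array([0.473, 0.07 , 0.   ]), array([0.637, 0.21 , 0.   ]), array([0.611, 0.058, 0.   ]), array([0.734, 0.151, 0.   ])]
0.1 [array([0.462, 0.072, 0.1  ]), array([0.613, 0.201, 0.1  ]), array([0.589, 0.062, 0.1  ]), array([0.702, 0.147, 0.1  ])]
0.2 [array([0.451, 0.075, 0.2  ]), array([0.588, 0.192, 0.2  ]), array([0.567, 0.065, 0.2  ]), array([0.67 , 0.143, 0.2  ])]
0 -0.15024418201016357 -0.14252984034972127
0.1 -0.15892748563664047 -0.13524139588848944
0 0.06003589875218734 -0.09452705528033013
0.1 0.03428644356467795 -0.09113447581199673
```

Request:
move_arm([
  [[-279,67.5,-16],[0,0,13.9],1],
  [[-279,67.5,-16],[0,0,13.9],1],
  [[-279,67.5,-16],[0,0,13.9],1],
  [[-279,67.5,-16],[0,0,13.9],1],
  [[-279,67.5,-16],[0,0,13.9],1],
  [[-279,67.5,-16],[0,0,13.9],1],
  [[-279,67.5,-16],[0,0,13.9],1],
  [[-279,67.5,-16],[0,0,13.9],1],
])

```text
time: 1.1
tool_pos: [0.4959, 0.4609, 0.2218]
ee_rot: [3.142, -0.0, 2.501]
wrist_force: [0.4, 0.2, 0.5]
width: 0.0939
```

```bash
python3 - <<'E'
from h import *
go([.497,.46,.22],143.2); np.save('T1.npy',wristT()); snap('wrist','w1.png')
E
```

```text
t 1.1 at [0.4959 0.4609 0.2218] rpy [180.   -0.  143.3] w 0.0939 F [0.4 0.2 0.5]
shift [-1.4 -0.   1.8] turn [ 0.01 -0.02  0.1 ]
```

View pics/w1.png

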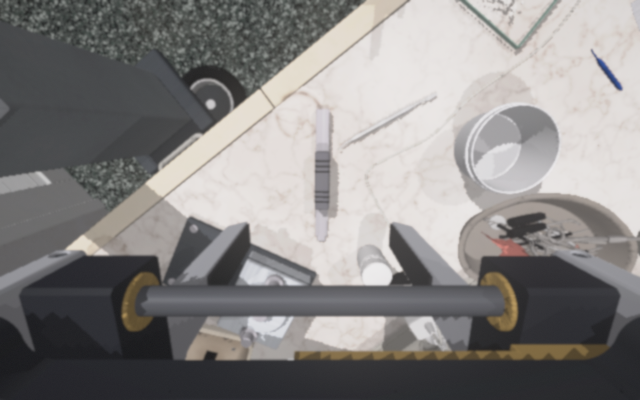

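```bash
python3 - <<'E'
from h import *
T=np.load('T1.npy')
im=cv2.imread('pics/raw_w1.png')[90:260,250:450]
cv2.imwrite('pics/w1c.png',cv2.resize(im,None,fx=3.5,fy=3.5,interpolation=cv2.INTER_CUBIC))
for u,v,z in [(322.5,110,.01),(321,240.5,.004),(322.5,150,.026),(321.5,211,.026)]:
    print(ray('wrist',(u,v),z,T).round(4))
E
```

```text
[0.4233 0.5195 0.01  ]
[0.5731 0.4058 0.004 ]
[0.4645 0.4888 0.026 ]
[0.5309 0.4378 0.026 ]
```

View pics/w1c.png

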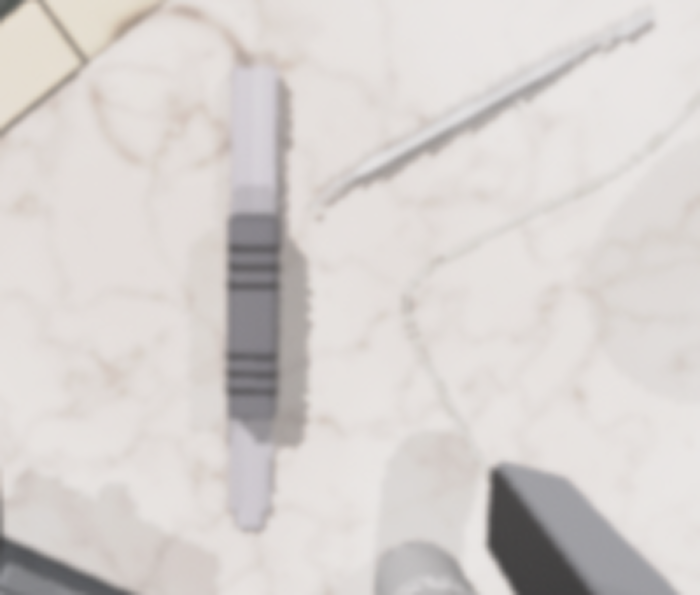

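Request:
move_arm([
  [[-0.6,1.8,60],[0,0,0.4],0],
  [[-0.6,1.8,120],[0,0,0.4],0],
  [[-0.6,1.8,170],[0,0,0.4],0],
  [[-0.6,1.8,195],[0,0,0.4],0],
  [[-0.6,1.8,208],[0,0,0.4],0],
  [[-0.6,1.8,216],[0,0,0.4],0],
  [[-0.6,1.8,218],[0,0,0.4],0],
  [[-0.6,1.8,218],[0,0,0.4],0],
])

```text
time: 2.15
tool_pos: [0.4996, 0.4619, 0.0049]
ee_rot: [3.139, 0.001, 2.492]
wrist_force: [-0.9, -0.3, -0.2]
width: 0.0473
```

Request:
move_arm([
  [[0,0,1],[0,0,0],-1],
  [[0,0,1],[0,0,0],-1],
  [[0,0,1],[0,0,0],-1],
  [[0,0,1],[0,0,0],-1],
  [[0,0,1],[0,0,0],-1],
  [[0,0,1],[0,0,0],-1],
])

```text
time: 2.9
tool_pos: [0.4991, 0.4614, 0.0028]
ee_rot: [3.141, 0.0, 2.492]
wrist_force: [0.1, 1.1, 1.4]
width: 0.0198
```

```bash
python3 - <<'E'
from h import *
go([.42,.203,.15],27.7)
E
```

```text
t 2.9 at [0.4991 0.4614 0.0028] rpy [180.    0.  142.8] w 0.0198 F [0.1 1.1 1.4]
shift [ -93.3 -253.6 -147.4] turn [ 3.0000e-02 -3.0000e-02  1.1509e+02]
```

Request:
move_arm([
  [[0,0,-20],[0,0,0],-1],
  [[0,0,-60],[0,0,0],-1],
  [[0,0,-100],[0,0,5],-1],
  [[0,0,-148],[0,0,10],-1],
  [[-10,-20,-148],[0,0,20],-1],
  [[-20,-50,-148],[0,0,30],-1],
  [[-32,-80,-148],[0,0,40],-1],
  [[-44,-110,-148],[0,0,50],-1],
  [[-55,-140,-148],[0,0,60],-1],
  [[-66,-170,-148],[0,0,70],-1],
  [[-77,-200,-148],[0,0,80],-1],
  [[-85,-230,-148],[0,0,90],-1],
  [[-93,-253,-148],[0,0,100],-1],
  [[-93,-253,-148],[0,0,108],-1],
  [[-93,-253,-148],[0,0,113],-1],
  [[-93,-253,-148],[0,0,115],-1],
  [[-93,-253,-148],[0,0,115],-1],
  [[-93,-253,-148],[0,0,115],-1],
])

```text
time: 5.15
tool_pos: [0.4199, 0.2036, 0.1507]
ee_rot: [-3.142, -0.0, 0.486]
wrist_force: [0.1, -0.4, -0.9]
width: 0.0197
```

```bash
python3 - <<'E'
from h import *
go([.42,.203,.15],27.7); np.save('T2.npy',wristT()); snap('wrist','w2.png')
E
```

```text
t 5.15 at [0.4199 0.2036 0.1507] rpy [-180.    -0.    27.8] w 0.0197 F [ 0.1 -0.4 -0.9]
shift [-0.3  0.6  0.7] turn [-0.   -0.01  0.15]
```

View pics/w2.png

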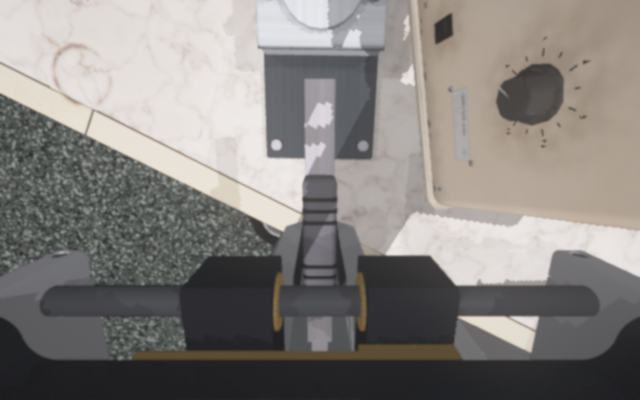

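```bash
python3 - <<'E'
import cv2
im=cv2.imread('pics/raw_w2.png')[0:190,230:430]
cv2.imwrite('pics/w2c.png',cv2.resize(im,None,fx=3,fy=3,interpolation=cv2.INTER_CUBIC))
E
```

```text
(no output)
```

View pics/w2c.png

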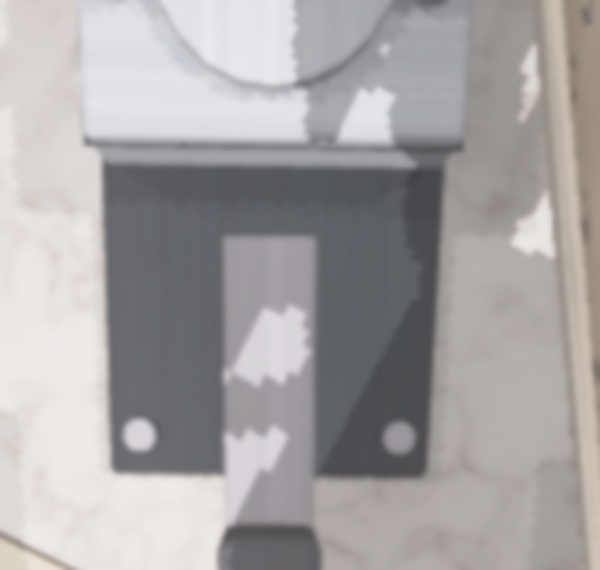

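```bash
python3 - <<'E'
from h import *
T=np.load('T2.npy'); P={}
for n,u,v,z in [('lowL',105,167,.0165),('lowR',443,167,.0165),('bedL',113,472,.01),('bedR',427,475,.01),('topL',85,142,.07),('topR',465,150,.07),('tL',223,237,.158),('tR',316,237,.158),('rL',226,525,.158),('rR',313,525,.158)]:
    P[n]=ray('wrist',(u/3+230-.33,v/3-.33),z,T); print(n,P[n].round(4))
a=lambda p,q:np.degrees(np.arctan2(*(P[p]-P[q])[1::-1]))
print('width',[np.linalg.norm(P[i+'L']-P[i+'R'])*1e3 for i in('low','bed','top','t','r')])
print('yaws',[a(i+'L',i+'R')-90 for i in('low','bed','top')])
mb=(P['bedL']+P['bedR'])/2; ml=(P['lowL']+P['lowR'])/2; mt=(P['topL']+P['topR'])/2
tip=(P['tL']+P['tR'])/2; rr=(P['rL']+P['rR'])/2
print('mid',mb,ml,mt,'axis',np.degrees(np.arctan2(*(ml-mb)[1::-1])),np.linalg.norm((ml-mb)[:2]))
print('tip',tip,'gauge yaw',np.degrees(np.arctan2(*(tip-rr)[1::-1])))
E
```

```text
lowL [0.5189 0.3185 0.0165]
lowR [0.5726 0.2169 0.0165]
bedL [0.4257 0.2727 0.01  ]
bedR [0.4801 0.1675 0.01  ]
topL [0.5156 0.3121 0.07  ]
topR [0.5637 0.2168 0.07  ]
tL [0.5014 0.2561 0.158 ]
tR [0.5096 0.2404 0.158 ]
rL [0.4524 0.2303 0.158 ]
rR [0.4607 0.2145 0.158 ]
width [np.float64(114.90141090451132), np.float64(118.4151956204274), np.float64(106.64224758181216), np.float64(17.712768081803297), np.float64(17.94197620319587)]
yaws [np.float64(27.854293936467897), np.float64(27.31393556089445), np.float64(26.756282812414042)]
mid [0.45291359 0.22010878 0.01      ] [0.54571917 0.26770093 0.0165    ] [0.53965486 0.26445809 0.07      ] axis 27.149460059691357 0.10429711362005545
tip [0.50548952 0.24826538 0.158     ] gauge yaw 27.87004369931233
```

Request:
move_arm([
  [[14.6,0.7,40],[0,0,0.4],-1],
  [[14.6,0.7,85],[0,0,0.4],-1],
  [[14.6,0.7,115],[0,0,0.4],-1],
  [[14.6,0.7,130],[0,0,0.4],-1],
  [[14.6,0.7,136],[0,0,0.4],-1],
  [[14.6,0.7,136],[0,0,0.4],-1],
  [[14.6,0.7,136],[0,0,0.4],-1],
])

```text
time: 6.08
tool_pos: [0.4344, 0.2102, 0.0159]
ee_rot: [3.141, -0.003, 0.478]
wrist_force: [1.0, -0.3, -2.0]
width: 0.0194
```

```bash
python3 - <<'E'
from h import *
go([.4332,.2098,.013],27.4); np.save('T3.npy',wristT()); snap('wrist','w3.png',(230,0,430,190),3)
E
```

```text
t 6.08 at [0.4344 0.2102 0.0159] rpy [180.   -0.2  27.4] w 0.0194 F [ 1.  -0.3 -2. ]
shift [-1.2 -0.2  2.9] turn [ 0.02 -0.17 -0.01]
```

View pics/w3.png

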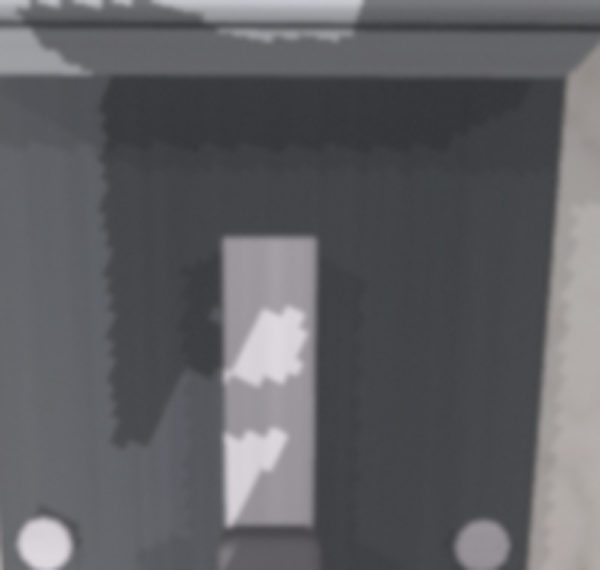

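Request:
move_arm([
  [[0,-1.3,1],[0,0,0],-1],
  [[0,-1.3,2],[0,0,0],-1],
  [[0,-1.3,2.5],[0,0,0],-1],
  [[6,-1.3,2.5],[0,0,0],-1],
  [[12,-1.3,2.5],[0,0,0],-1],
  [[16,-1.3,2.5],[0,0,0],-1],
  [[19,-1.3,2.5],[0,0,0],-1],
  [[19,-1.3,2.5],[0,0,0],-1],
])

```text
time: 7.12
tool_pos: [0.4502, 0.2199, 0.0127]
ee_rot: [3.141, -0.001, 0.478]
wrist_force: [-1.5, -1.4, 4.9]
width: 0.02
```

Request:
move_arm([
  [[3,0,-0.2],[0,0,0],-1],
  [[5,0,-0.2],[0,0,0],-1],
  [[7,0,-0.2],[0,0,0],-1],
  [[8,0,-0.2],[0,0,0],-1],
  [[9,0,-0.2],[0,0,0],-1],
])

```text
time: 7.75
tool_pos: [0.4576, 0.2238, 0.0127]
ee_rot: [3.141, 0.0, 0.478]
wrist_force: [-3.1, -2.4, 6.6]
width: 0.0199
```

Request:
move_arm([
  [[1,0,-0.3],[0,0,0],-1],
  [[2,0,-0.3],[0,0,0],-1],
  [[3,0,-0.3],[0,0,0],-1],
  [[4,0,-0.3],[0,0,0],-1],
])

```text
time: 8.25
tool_pos: [0.4591, 0.2246, 0.0127]
ee_rot: [3.142, 0.006, 0.478]
wrist_force: [-8.7, -5.5, 11.8]
width: 0.0196
```

Request:
move_arm([
  [[1,0,-0.5],[0,0,0],-1],
  [[2,0,-0.8],[0,0,0],-1],
  [[2,0,-0.8],[0,0,0],-1],
  [[2,0,-0.8],[0,0,0],-1],
])

```text
time: 8.75
tool_pos: [0.4592, 0.2246, 0.0126]
ee_rot: [3.142, 0.01, 0.478]
wrist_force: [-9.7, -6.0, 9.5]
width: 0.0196
```

```bash
python3 - <<'E'
from h import *
go([.4332,.2098,.013],27.4); np.save('T4.npy',wristT()); snap('wrist','w4.png',(230,0,430,190),3)
E
```

```text
t 8.75 at [0.4592 0.2246 0.0126] rpy [180.    0.6  27.4] w 0.0196 F [-9.7 -6.   9.5]
shift [-29.9   1.2  -0.1] turn [ 0.    0.56 -0.  ]
```

View pics/w4.png

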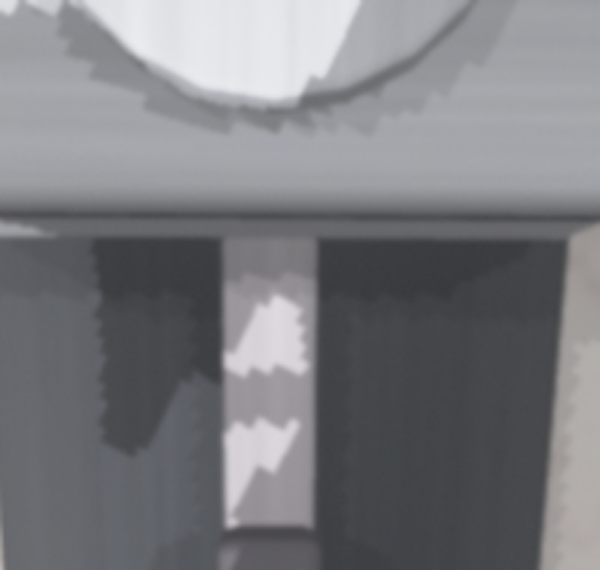

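Request:
move_arm([
  [[-4,0,0],[0,0,0],-1],
  [[-15,0,-1],[0,0,0],-1],
  [[-40,0,-2],[0,0,0],-1],
  [[-45,0,-20],[0,0,0],-1],
  [[-45,0,-60],[0,0,0],-1],
  [[-45,0,-110],[0,0,0],-1],
  [[-45,0,-140],[0,0,0],-1],
  [[-45,0,-140],[0,0,0],-1],
])

```text
time: 9.8
tool_pos: [0.4245, 0.2065, 0.1557]
ee_rot: [3.141, -0.007, 0.478]
wrist_force: [-0.4, 0.4, -2.0]
width: 0.0197
```

```bash
python3 - <<'E'
from h import *
go([.47,.415,.15],60); go([.47,.415,.004],60)
E
```

```text
t 9.8 at [0.4245 0.2065 0.1557] rpy [180.   -0.4  27.4] w 0.0197 F [-0.4  0.4 -2. ]
shift [ 136.3 -164.2    6.5] turn [  0.15  -0.36 -32.6 ]
t 9.8 at [0.4245 0.2065 0.1557] rpy [180.   -0.4  27.4] w 0.0197 F [-0.4  0.4 -2. ]
shift [ 135.3 -164.3  152.5] turn [  0.15  -0.36 -32.6 ]
```

Request:
move_arm([
  [[20,-25,6],[0,0,-6],-1],
  [[55,-65,6],[0,0,-14],-1],
  [[90,-110,6],[0,0,-23],-1],
  [[120,-145,6],[0,0,-30],-1],
  [[136,-164,6],[0,0,-32.6],-1],
  [[136,-164,6],[0,0,-32.6],-1],
  [[136,-164,60],[0,0,-32.6],-1],
  [[136,-164,110],[0,0,-32.6],-1],
  [[136,-164,135],[0,0,-32.6],-1],
  [[136,-164,146],[0,0,-32.6],-1],
  [[136,-164,150],[0,0,-32.6],-1],
  [[136,-164,151],[0,0,-32.6],-1],
  [[136,-164,151],[0,0,-32.6],-1],
])

```text
time: 11.42
tool_pos: [0.4691, 0.4146, 0.0038]
ee_rot: [3.14, -0.003, 1.047]
wrist_force: [-0.3, -0.4, -0.3]
width: 0.0198
```

Request:
move_arm([
  [[0,0,0.8],[0,0,0],-1],
  [[0,0,1.2],[0,0,0],-1],
  [[0,0,1.2],[0,0,0],-1],
  [[0,0,1.0],[0,0,0],0],
  [[0,0,1.0],[0,0,0],0],
  [[0,0,0],[0,0,0],0],
  [[0,0,0],[0,0,0],0],
])

```text
time: 12.3
tool_pos: [0.4681, 0.414, 0.0021]
ee_rot: [-3.141, 0.0, 1.047]
wrist_force: [0.3, -0.1, 0.1]
width: 0.047
```

Request:
move_arm([
  [[0,0,-40],[0,0,0],0],
  [[0,0,-90],[0,0,-10],0],
  [[0,0,-140],[0,0,-20],0],
  [[0,0,-180],[0,0,-30],0],
  [[0,0,-180],[0,0,-40],0],
  [[0,0,-180],[0,0,-50],0],
  [[0,0,-180],[0,0,-60],0],
  [[0,0,-180],[0,0,-70],0],
  [[0,0,-180],[0,0,-80],0],
  [[0,0,-180],[0,0,-90],0],
  [[0,0,-180],[0,0,-100],0],
  [[0,0,-180],[0,0,-110],0],
  [[0,0,-180],[0,0,-120],0],
  [[0,0,-180],[0,0,-130],0],
  [[0,0,-180],[0,0,-140],0],
  [[0,0,-180],[0,0,-150],0],
  [[0,0,-180],[0,0,-160],0],
  [[0,0,-180],[0,0,-170],0],
  [[0,0,-180],[0,0,-179.5],0],
  [[0,0,-180],[0,0,-179.5],0],
])

```text
time: 14.8
tool_pos: [0.4681, 0.414, 0.1822]
ee_rot: [3.141, -0.0, -2.105]
wrist_force: [-0.3, 0.2, -0.8]
width: 0.0468
```

```bash
python3 - <<'E'
from h import *
go([.4729,.4222,.0035],240); np.save('T5.npy',wristT()); snap('wrist','w5.png')
E
```

```text
t 14.8 at [0.4681 0.414  0.1822] rpy [ 180.    -0.  -120.6] w 0.0468 F [-0.3  0.2 -0.8]
shift [ -9.5   0.  178.7] turn [ 0.01 -0.01 -0.62]
```

View pics/w5.png

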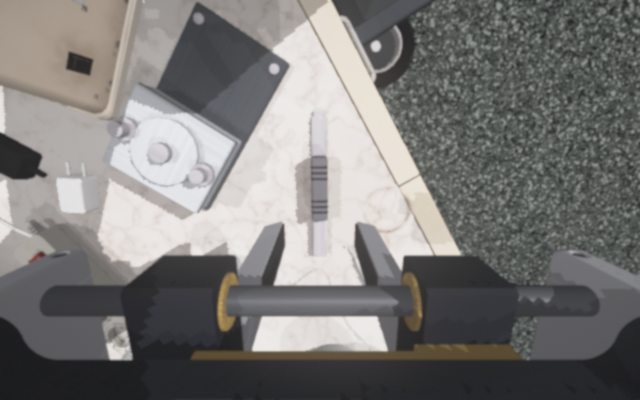

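Request:
move_arm([
  [[-9.5,0,50],[0,0,-0.6],0],
  [[-9.5,0,105],[0,0,-0.6],0],
  [[-9.5,0,145],[0,0,-0.6],0],
  [[-9.5,0,166],[0,0,-0.6],0],
  [[-9.5,0,175],[0,0,-0.6],0],
  [[-9.5,0,179],[0,0,-0.6],0],
  [[-9.5,0,179],[0,0,-0.6],0],
  [[-9.5,0,179],[0,0,-0.6],-1],
  [[-9.5,0,179],[0,0,-0.6],-1],
  [[-9.5,0,179],[0,0,-0.6],-1],
  [[-9.5,0,179],[0,0,-0.6],-1],
  [[-9.5,0,179],[0,0,-0.6],-1],
  [[-9.5,0,179],[0,0,-0.6],-1],
])

```text
time: 16.48
tool_pos: [0.4732, 0.4224, 0.0038]
ee_rot: [-3.141, 0.001, -2.093]
wrist_force: [-0.1, -0.1, 2.9]
width: 0.02
```

```bash
python3 - <<'E'
from h import *
go([.42,.2035,.15],27.4)
E
```

```text
t 16.48 at [0.4732 0.4224 0.0038] rpy [-180.     0.  -119.9] w 0.02 F [-0.1 -0.1  2.9]
shift [ 216.2  -63.  -146.4] turn [-6.0000e-02 -1.0000e-02 -1.4731e+02]
```

Request:
move_arm([
  [[0,0,-20],[0,0,0],-1],
  [[0,0,-60],[0,0,0],-1],
  [[0,0,-100],[0,0,10],-1],
  [[0,0,-146],[0,0,20],-1],
  [[12,-3,-146],[0,0,30],-1],
  [[24,-7,-146],[0,0,40],-1],
  [[36,-10,-146],[0,0,50],-1],
  [[50,-14,-146],[0,0,60],-1],
  [[65,-18,-146],[0,0,70],-1],
  [[80,-23,-146],[0,0,80],-1],
  [[95,-27,-146],[0,0,90],-1],
  [[110,-31,-146],[0,0,100],-1],
  [[125,-36,-146],[0,0,110],-1],
  [[140,-40,-146],[0,0,120],-1],
  [[155,-45,-146],[0,0,130],-1],
  [[170,-49,-146],[0,0,140],-1],
  [[185,-53,-146],[0,0,150],-1],
  [[200,-58,-146],[0,0,160],-1],
  [[210,-62,-146],[0,0,160],-1],
  [[210,-62,-146],[0,0,160],-1],
])

```text
time: 18.98
tool_pos: [0.4221, 0.2089, 0.1498]
ee_rot: [3.141, -0.001, 1.399]
wrist_force: [0.4, 0.5, -1.6]
width: 0.0199
```

```bash
python3 - <<'E'
from h import *
go([.4224,.2055,.15],27.4)
E
```

```text
t 18.98 at [0.4221 0.2089 0.1498] rpy [180.   -0.   80.2] w 0.0199 F [ 0.4  0.5 -1.6]
shift [-3.3  0.9 -0.2] turn [ 2.000e-02 -5.000e-02  5.278e+01]
```

Request:
move_arm([
  [[-3,1,0],[0,0,10],-1],
  [[-3,1,0],[0,0,20],-1],
  [[-3,1,0],[0,0,30],-1],
  [[-3,1,0],[0,0,40],-1],
  [[-3,1,0],[0,0,48],-1],
  [[-3,1,0],[0,0,52.8],-1],
  [[-3,1,0],[0,0,52.8],-1],
  [[-3,1,0],[0,0,52.8],-1],
])

```text
time: 19.98
tool_pos: [0.4226, 0.2064, 0.1493]
ee_rot: [-3.141, -0.0, 0.479]
wrist_force: [0.4, -0.8, -1.7]
width: 0.0197
```

```bash
python3 - <<'E'
from h import *
go([.4224,.2055,.0145],27.4); np.save('T6.npy',wristT()); snap('wrist','w6.png',(230,0,430,190),3)
E
```

```text
t 19.98 at [0.4226 0.2064 0.1493] rpy [-180.    -0.    27.4] w 0.0197 F [ 0.4 -0.8 -1.7]
shift [ -0.6   0.8 134.8] turn [-0.01 -0.01  0.02]
```

View pics/w6.png

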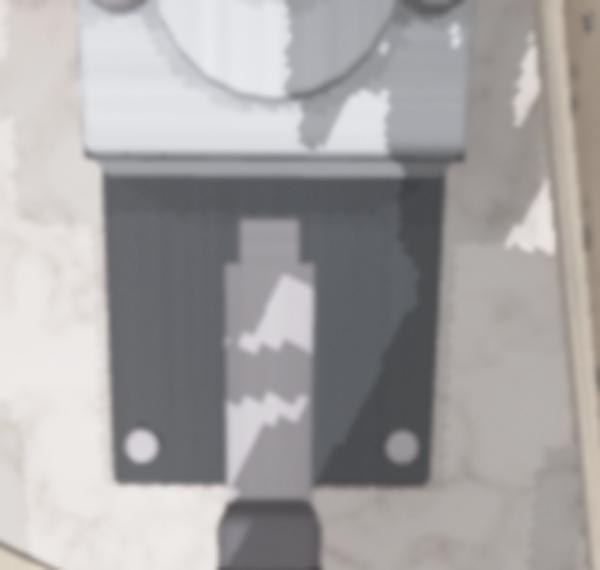

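Request:
move_arm([
  [[-0.5,1.5,40],[0,0,0.2],-1],
  [[-0.5,1.5,85],[0,0,0.2],-1],
  [[-0.5,1.5,115],[0,0,0.2],-1],
  [[-0.5,1.5,129],[0,0,0.2],-1],
  [[-0.5,1.5,133],[0,0,0.2],-1],
  [[-0.5,1.5,134],[0,0,0.2],-1],
  [[-0.5,1.5,134],[0,0,0.2],-1],
  [[-0.5,1.5,134],[0,0,0.2],-1],
])

```text
time: 21.02
tool_pos: [0.4235, 0.2048, 0.0163]
ee_rot: [3.141, -0.002, 0.473]
wrist_force: [-0.1, 0.2, -0.4]
width: 0.0196
```

```bash
python3 - <<'E'
from h import *
go([.4224,.2055,.0138],27.2); np.save('T7.npy',wristT()); snap('wrist','w7.png',(210,0,430,200),3)
E
```

```text
t 21.02 at [0.4235 0.2048 0.0163] rpy [ 1.80e+02 -1.00e-01  2.71e+01] w 0.0196 F [-0.1  0.2 -0.4]
shift [-0.7 -1.1  2.5] turn [ 0.01 -0.12 -0.1 ]
```

View pics/w7.png

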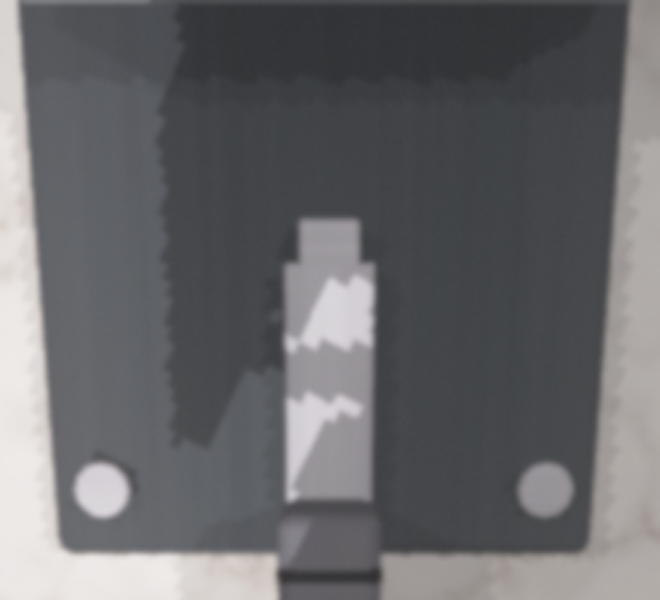

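Request:
move_arm([
  [[0,-1,1],[0,0,0],-1],
  [[0,-1,1.8],[0,0,0],-1],
  [[0,-1,1.8],[0,0,0],-1],
  [[0,-1,1.8],[0,0,0],-1],
])

```text
time: 21.58
tool_pos: [0.4223, 0.2055, 0.0136]
ee_rot: [-3.141, -0.0, 0.473]
wrist_force: [-1.4, 0.9, 1.0]
width: 0.0201
```

Request:
move_arm([
  [[6,0,-0.3],[0,0,0],-1],
  [[14,0,-0.3],[0,0,0],-1],
  [[22,0,-0.3],[0,0,0],-1],
  [[28,0,-0.3],[0,0,0],-1],
  [[34,0,-0.3],[0,0,0],-1],
  [[38,0,-0.3],[0,0,0],-1],
  [[42,0,-0.3],[0,0,0],-1],
  [[45,0,-0.3],[0,0,0],-1],
])

```text
time: 22.58
tool_pos: [0.4625, 0.2261, 0.0137]
ee_rot: [-3.142, -0.0, 0.473]
wrist_force: [-0.8, -0.3, -0.0]
width: 0.0195
```

Request:
move_arm([
  [[7,0,0],[0,0,0],-1],
  [[14,0,0],[0,0,0],-1],
  [[21,0,0],[0,0,0],-1],
  [[28,0,0],[0,0,0],-1],
  [[34,0,0],[0,0,0],-1],
  [[38,0,0],[0,0,0],-1],
  [[40,0,0],[0,0,0],-1],
])

```text
time: 23.45
tool_pos: [0.4981, 0.2443, 0.0138]
ee_rot: [-3.142, 0.0, 0.473]
wrist_force: [-0.7, 0.4, -1.1]
width: 0.0198
```

Request:
move_arm([
  [[1,0,0],[0,0,0],-1],
  [[2,0,0],[0,0,0],-1],
  [[3,0,0],[0,0,0],-1],
  [[4,0,0],[0,0,0],-1],
])

```text
time: 23.95
tool_pos: [0.5016, 0.246, 0.0138]
ee_rot: [-3.142, -0.0, 0.473]
wrist_force: [0.4, 0.2, -1.5]
width: 0.0194
```

Request:
move_arm([
  [[1,0,0],[0,0,0],-1],
  [[2,0,0],[0,0,0],-1],
  [[3,0,0],[0,0,0],-1],
  [[3,0,0],[0,0,0],-1],
])

```text
time: 24.45
tool_pos: [0.5042, 0.2474, 0.0138]
ee_rot: [-3.142, -0.0, 0.473]
wrist_force: [-0.2, 0.9, -0.7]
width: 0.0195
```

Request:
move_arm([
  [[1,0,0],[0,0,0],-1],
  [[2,0,0],[0,0,0],-1],
  [[3,0,0],[0,0,0],-1],
  [[3,0,0],[0,0,0],-1],
])

```text
time: 24.95
tool_pos: [0.5043, 0.2474, 0.0138]
ee_rot: [-3.142, 0.007, 0.473]
wrist_force: [-8.1, -4.8, 4.6]
width: 0.0198
```

Request:
move_arm([
  [[-1,0,0.2],[0,0,0],-1],
  [[-2,0,0.4],[0,0,0],-1],
  [[-2.3,0,0.5],[0,0,0],-1],
  [[-2.3,0,0.5],[0,0,0],-1],
  [[-2.3,0,0.5],[0,0,0],-0.2],
  [[-2.3,0,0.5],[0,0,0],-0.2],
  [[-2.3,0,0.5],[0,0,0],-0.2],
  [[-2.3,0,0],[0,0,0],-0.2],
])

```text
time: 25.95
tool_pos: [0.505, 0.2478, 0.0137]
ee_rot: [-3.142, -0.0, 0.473]
wrist_force: [0.9, 1.4, -0.5]
width: 0.0377
```

Request:
move_arm([
  [[-2.3,0,-5],[0,0,0],-0.2],
  [[-2.3,0,-15],[0,0,0],-0.2],
  [[-2.3,0,-35],[0,0,0],-0.2],
  [[-2.3,0,-70],[0,0,0],-0.2],
  [[-20,0,-120],[0,0,0],-0.2],
  [[-60,0,-160],[0,0,0],-0.2],
  [[-60,0,-160],[0,0,0],-0.2],
  [[-60,0,-160],[0,0,0],-0.2],
])

```text
time: 26.95
tool_pos: [0.4515, 0.2204, 0.1737]
ee_rot: [-3.142, -0.001, 0.473]
wrist_force: [0.5, 0.2, -0.5]
width: 0.0378
```

```bash
python3 - <<'E'
from h import *
go([.4224,.2055,.0138],27.2); np.save('T8.npy',wristT()); snap('wrist','w8.png',(200,0,440,230),3)
E
```

```text
t 26.95 at [0.4515 0.2204 0.1737] rpy [-180.    -0.    27.1] w 0.0378 F [ 0.5  0.2 -0.5]
shift [-32.8   0.  159.9] turn [-0.   -0.04 -0.11]
```

```bash
python3 - <<'E'
from h import *
T=np.load('T8.npy');K=viewer.camera_model('wrist')['K'];Ti=np.linalg.inv(T)
def px(p): q=Ti@np.append(p,1); return (K[0,2]+K[0,0]*q[0]/-q[2], K[1,2]+K[1,1]*-q[1]/-q[2])
m=np.array([.5449,.269]);a=np.radians(27.2);e=np.array([np.cos(a),np.sin(a)]);l=np.array([-e[1],e[0]])
for n,s,y,z in [('mouth low',0,0,.0165),('top edge',0,0,.07),('handle front top',0,0,.036),('handle back top',-80,0,.036),('thick base',-80,0,.02),('thick tip',-135,0,.02),('hL',-40,10,.036),('hR',-40,-10,.036),('bedL',-80,60,.01),('bedR',-80,-60,.01)]:
    print(n,np.round(px([*(m+e*s/1e3+l*y/1e3),z]),1))
g=cv2.cvtColor(cv2.imread('pics/raw_w8.png'),cv2.COLOR_BGR2GRAY)
c=int(round(px([*(m-e*.04),.036])[0]))
print(c,'col',list(enumerate(g[0:230,c-2:c+3].mean(1).astype(int)))[0:230:3])
r=int(px([*(m-e*.04),.036])[1]); print('row',r,list(zip(range(c-80,c+81,3),g[r-1:r+2,c-80:c+81:3].mean(0).astype(int))))
E
```

```text
mouth low [318.3  95.2]
top edge [318.1  88.7]
handle front top [318.2  93.1]
handle back top [318.4 168.1]
thick base [318.5 166.3]
thick tip [318.6 210.8]
hL [309.2 131.8]
hR [327.5 131.8]
bedL [269.3 165.3]
bedR [367.7 165.1]
318 col [(0, np.int64(227)), (3, np.int64(227)), (6, np.int64(227)), (9, np.int64(227)), (12, np.int64(228)), (15, np.int64(227)), (18, np.int64(200)), (21, np.int64(193)), (24, np.int64(208)), (27, np.int64(207)), (30, np.int64(206)), (33, np.int64(210)), (36, np.int64(213)), (39, np.int64(215)), (42, np.int64(215)), (45, np.int64(190)), (48, np.int64(185)), (51, np.int64(227)), (54, np.int64(231)), (57, np.int64(232)), (60, np.int64(232)), (63, np.int64(232)), (66, np.int64(232)), (69, np.int64(232)), (72, np.int64(232)), (75, np.int64(231)), (78, np.int64(194)), (81, np.int64(223)), (84, np.int64(228)), (87, np.int64(224)), (90, np.int64(217)), (93, np.int64(122)), (96, np.int64(119)), (99, np.int64(136)), (102, np.int64(133)), (105, np.int64(86)), (108, np.int64(134)), (111, np.int64(92)), (114, np.int64(125)), (117, np.int64(117)), (120, np.int64(105)), 
[... 1269 characters left out ...]
.int64(93)), (304, np.int64(91)), (307, np.int64(91)), (310, np.int64(103)), (313, np.int64(132)), (316, np.int64(134)), (319, np.int64(134)), (322, np.int64(133)), (325, np.int64(131)), (328, np.int64(93)), (331, np.int64(72)), (334, np.int64(71)), (337, np.int64(78)), (340, np.int64(92)), (343, np.int64(93)), (346, np.int64(95)), (349, np.int64(96)), (352, np.int64(93)), (355, np.int64(78)), (358, np.int64(77)), (361, np.int64(76)), (364, np.int64(77)), (367, np.int64(77)), (370, np.int64(134)), (373, np.int64(161)), (376, np.int64(174)), (379, np.int64(174)), (382, np.int64(174)), (385, np.int64(171)), (388, np.int64(166)), (391, np.int64(164)), (394, np.int64(166)), (397, np.int64(170))]
```

```bash
python3 -c "
from h import *
order.close_job(); print(status.get_obs()['time'])"
```

```text
the job is handed in; nothing more can be done
the job is handed in; nothing more can be done
```

I finished the gap check in the order asked and handed it in at about 27 s. No verdict came back.

- **Thick blade:** I slid it along the bed and pushed straight at the gap. It stopped at the mouth at about 11 N, and the camera view showed its end at the block face.
- **Turn-round:** I laid the gauge flat on the worktop, let go, rotated the gripper half a turn and took it again.
- **Thin blade:** I slid it straight into the gap. It met no resistance until the handle reached the block, about 2 mm further than I had estimated, at about 9 N. I then let go and pulled the arm back.

**Last checks:**
- **Seating and centring:** I measured the last wrist image by code only, because the picture limit was reached before I could view it. The handle's front edge was within about 1 pixel of the expected fully home position. The handle was centred on the bed to within about 1 mm.
- **Forces:** the force readings I took never passed about 20 N.
- **Things around:** I did not look at them again at the end. The arm's path kept clear of them, and no reading showed unexpected contact.

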